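# Slide the wide tray onto the middle runners

## Robot

A 6-joint arm with a two-finger parallel gripper is mounted at the origin on the work surface. World frame = base frame: x ahead of the robot, y to its left, z up, the work surface at z = 0. Lengths are in m, angles in rad, forces in N, time in s.
With the tool pointing down it reaches from about 0.425 to 0.95 m from the base axis. Payload 3.5 kg.
Tool frame: the origin (TCP) lies at the very end of the fingers, on their centre line; the grasp point (between the pads) lies 19 mm behind it (ctrl.grip_point_offset is the distance from the TCP to the grasp point, in m); z points along the fingers, y is the line along which they close (so a half turn about z gives the same grasp; the last joint's range is limited). The gripper opens to 85 mm and grips with 20 to 120 N. Pads are 22 mm wide; open, the fingers measure 114 mm over their backs; the gripper's body (76 mm by 85 mm) begins 54 mm behind the grasp point. The pads swing forward as they close: fully open they stand 13 mm farther back than shut.
Start: joints at [1.046, 0.286, 1.577, -0, 1.279, -0.15], TCP at [0.247, 0.628, 0.231] pointing down, gripper open.
Joint ranges: [-2.77, 2.77], [-0.9, 2.22], [0.21, 2.48], [-1.53, 4.67], [0.24, 2.81], [-2.84, 2.84]. Speed limits (rad/s): [2.79, 2.79, 3.14, 3.14, 3.14, 3.14].

## Interface

Orientations are given as a unit quaternion [x, y, z, w].
In Python, from plant import telemetry, vision, ctrl gives the robot as it stands.
- The arm moves only by the tool arm_command, never from a script. Its argument "series" is one flat list of numbers, 7 for each row, row after row: the shift along the tool's x, y, z in cm, then the turn, a rotation vector about the tool's x, y, z in degrees, then the closure, from 0 (fully open) to 1 (shut). A call has 1 to 10 rows; each row is the pose to reach, as a shift and turn from the pose commanded when the call began, along the tool's axes at that moment; what a row does not reach only later rows make up. A row lasts 1/12 s, in which the tool goes at most 41.7 mm and 7.16 degrees, less where a joint would pass 70% of its speed; a pose out of reach is approached as far as the arm can. A call with a gripper value outside its range is refused whole. The fingers move at their own pace and stop on an object; "force" is the grip in N (left out, the last holds). Time passes only in rows, so rows that repeat a pose let the fingers close. It gives the time, the measured TCP pose, the force, the opening and the grip force at its end, in the units of the state.
- telemetry.get_state(): the state, without advancing time (a new reading comes with each control period).
- vision.read_camera(name): name is "side" or "top" or "wrist"; returns a dict with "color" (420x560x3 uint8, blue, green, red), "K" (3x3 intrinsics, pixels), "D" ([k1, k2, p1, p2, k3] as OpenCV has them; the pictures are not rectified), "rvec" (rotation vector, rad) and "tvec" (3), from world to camera coordinates, as OpenCV has them; the wrist camera has in their place "T_tool_cam" (4x4, takes a point from camera to tool coordinates, whose origin is the TCP and whose axes are the flange's). Camera axes: x right, y down, z forward; pixel columns grow to the right and rows downward; lengths in m; the calibration is good to about 2 mm. A picture is of the moment at which its call begins: read the wrist's pose just before it. There is no depth.
- ctrl.sign_off(): hands the job in; it is judged then, once.
The state is a dict: "time": time; "qpos": joint angles; "dq": joint speeds; "joint_efforts": joint torques, N m; "eef_pos": TCP position; "tcp_rot": TCP orientation; "contact_force": force on the tool from outside, world axes, zero at the start; "wrist_torque": the same for the moment, N m; "opening": opening from 0.0 (shut) to 1.0 (fully open); "finger_force": force on a finger pad.
Only numpy, scipy, OpenCV 4.12 (cv2) and the standard library are available. Lean on these libraries where they do the work, as an engineer would, in place of code of your own. Each camera call takes 0.05 s, during which the arm holds its last target. There are 200 camera calls.

## Task

Take the wider of the two aluminium trays by its handle and slide it onto the middle pair of runners of the steel tray rack, through the rack's open front, until it is fully home against the rear stops; leave it lying flat on those runners and let go. Leave the narrower tray where it is.

Things in the scene. Friction and masses are not known exactly. Their poses are not given: they have to be found in the camera images.
- wide_tray: Wider aluminium tray, 220 mm across (its y) by 160 deep (x), rim 12 high, 0.22-0.43 kg. Origin: centre of underside, z up. Handle over its centre: dark flat bar 100 long (y), 10 thick (x), 14 tall, its centre 52 and top 59 mm above the origin, free beneath but for legs at y = +-45; grip it at the middle, fingers closing along x. Same either way round. Starts on the bench, x within 0.35 rad of world +y.
- narrow_tray: Narrower aluminium tray, not to be used: same handle, height and axes as the wide one but 140 mm across (y) by 160 deep (x), too narrow for the runners. Origin: centre of underside. It lies on the bench next to the wide tray; the two may change places.
- rack: Fixed steel rack without a top, 180 mm deep (x), 260 wide (y), 172 tall, on feet of varying height. Origin: centre of base underside, 5-30 mm above the bench, z up. Trays slide in along its +x (within 0.25 rad of world +y) from the open front at x = -90. Three pairs of ledges 30 wide, 3 thick, upper faces at z = 50, 100, 150; side frames' inner faces at y = +-122, so 12 mm play each side of the wide tray.
- home (a point): Point of the rack where the centre of the wide tray's underside lies when it is fully home on the middle runners: 100 mm above the rack's origin, same axes. The tray's rear edge then touches the upright stops, 80 mm behind this point (+x). The space between middle and top runners is 47 mm high; the gap between the two ledges of a pair is 184 mm wide.

How it is judged:
By the outcome, as a careful person would: the job done as asked, in the order asked, and still so for the second after the job is handed in, with the robot touching nothing.
It also fails if it takes over 43 s, if anything falls off the work surface, if the arm or the gripper's body presses on something with over 40 N, if the wrist force passes 120 N, or if a joint passes its speed limit or range.

## Working session

There is one attempt and no reset: what is moved stays moved. The work goes in short steps, Python scripts to look and compute and a tool call to move; the robot and the scene stay as the last step left them, time stands still between calls to the robot, and variables do not carry over. Pictures are saved under pics/ and viewed, at most 10 in all, crops included, and the job is handed in when it is done.

Besides the shell and the picture viewer there is one more tool, called after "Request:" as a command line: name --argument value ..., lists and objects as JSON in quotes. arm_command: Moves the arm, as the interface text tells. Its arguments: {"type":"object","properties":{"series":{"type":"array","items":{"type":"number"}},"force":{"type":"number"}},"required":["series"]}

```bash
mkdir -p pics
cat > look.py <<'E'
import sys,cv2
from plant import telemetry,vision,ctrl
for n in sys.argv[2:]:
    c=vision.read_camera(n); cv2.imwrite(f'pics/{sys.argv[1]}_{n}.png',c['color'])
    if n=='wrist': print(c['T_tool_cam'])
    else: print(n,c['K'].tolist() if hasattr(c['K'],'tolist') else c['K'],c['rvec'],c['tvec'])
s=telemetry.get_state(); print(s)
E
python3 look.py a top side
```

```text
top [[416.6946747048244, 0.0, 279.04277283073384], [0.0, 416.6946747048244, 209.42735035764858], [0.0, 0.0, 1.0]] [ 2.13684225 -2.14054349  0.17915606] [-0.05943942  0.53104762  0.92225198]
side [[536.6207846831003, 0.0, 273.1035545385278], [0.0, 536.6207846831003, 212.8930768791031], [0.0, 0.0, 1.0]] [ 2.07360619 -0.18217285  0.13665534] [-0.50303496  0.12024017  1.14767558]
{'time': 0.1, 'qpos': array([ 1.04600831e+00,  2.87126987e-01,  1.57802438e+00,  8.34920342e-06,
        1.27863488e+00, -1.50010603e-01]), 'dq': array([-0.00020908, -0.00239801, -0.00350276,  0.00017268,  0.00197503,
        0.00021931]), 'joint_efforts': array([ 1.34653605e-03, -4.07295084e+01, -2.93699867e+01, -6.23806773e-05,
        3.45861772e-03, -2.22782330e-05]), 'eef_pos': array([0.24676779, 0.62763219, 0.2300556 ]), 'tcp_rot': array([ 1.86295029e-01,  9.82493236e-01, -1.03363613e-03, -3.66848617e-04]), 'contact_force': array([ 0.01848971, -0.67527453, -0.02977034]), 'wrist_torque': array([-0.02989732,  0.00528616,  0.01001675]), 'finger_force': 0.0, 'opening': 1.003468396462261}
```

View pics/a_top.png

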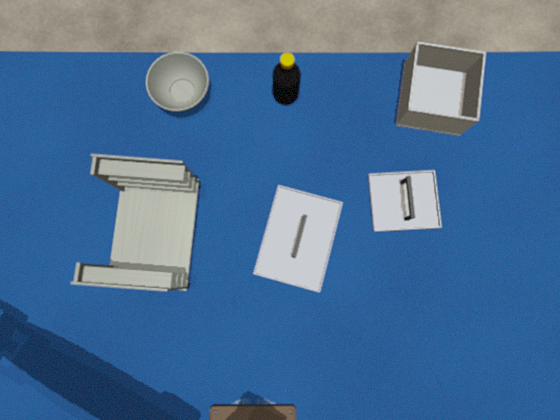

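View pics/a_side.png

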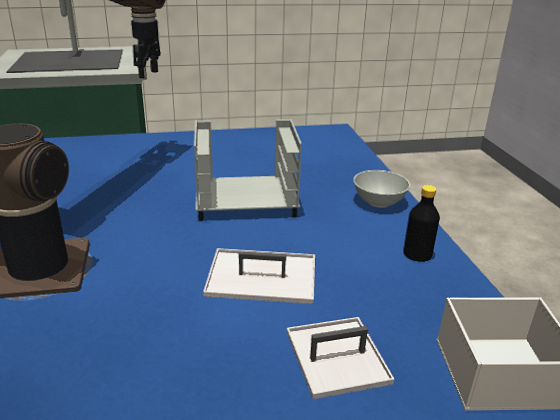

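The top view shows the rack at about (140,225), its open front facing right, the wide tray at (298,238) and the narrow tray at (405,200). I'll enlarge crops of the wide tray and rack.

Run:
```python
import cv2
t=cv2.imread('pics/a_top.png')
cv2.imwrite('pics/c1.png',cv2.resize(t[145:305,60:360][:, :],(800,427),interpolation=cv2.INTER_CUBIC)) # x scale 2.667
s=cv2.imread('pics/a_side.png')
cv2.imwrite('pics/c2.png',cv2.resize(s[110:310,180:330],(600,800)[::1] if 0 else (450,600),interpolation=cv2.INTER_CUBIC)) # scale 3
```

```text
(no output)
```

View pics/c1.png

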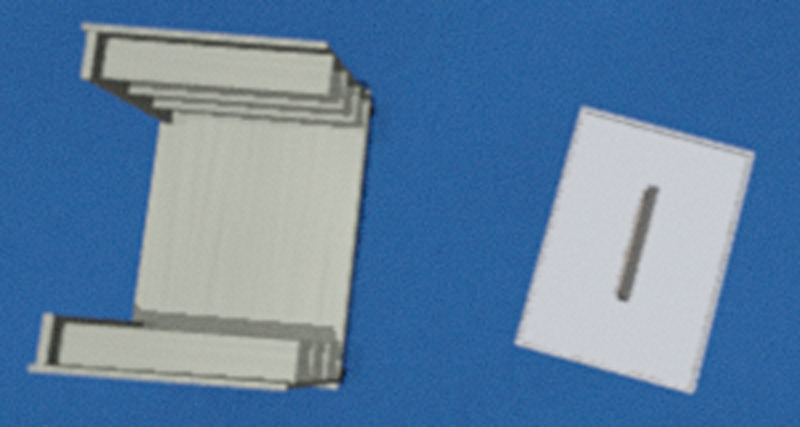

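View pics/c2.png

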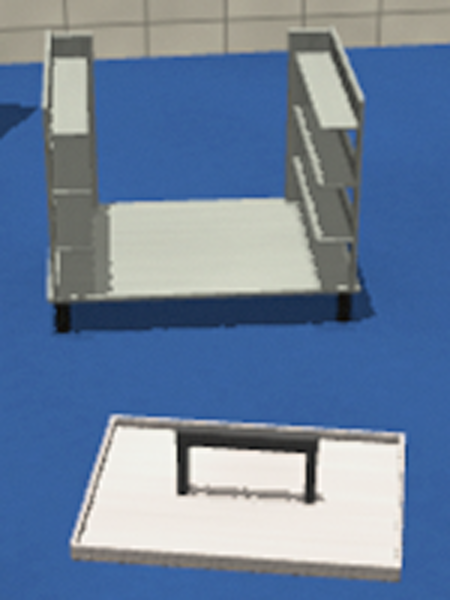

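The crops show the rack's rims, ledge corners and base corners, and the tray's rim corners and handle clearly. I'm fitting both poses to them.

```bash
cat > fit.py <<'E'
import numpy as np,cv2
from scipy.optimize import least_squares
from plant import vision,telemetry
C={n:vision.read_camera(n) for n in('top','side')}
def uv(n,p):
    c=C[n]; return cv2.projectPoints(np.array(p,float),c['rvec'],c['tvec'],c['K'],np.array(c['D']))[0][:,0]
def pose(q,P):
    c,s=np.cos(q[3]),np.sin(q[3]); return np.array(P)/1000@np.array([[c,s,0],[-s,c,0],[0,0,1]])+q[:3]
def fit(obs,q0,free):
    q0=np.array(q0,float)
    def full(v): q=q0.copy();q[free]=v;return q
    def r(v):
        return np.concatenate([(uv(n,pose(full(v),[p]))-px).ravel() for n,p,px in obs])
    s=least_squares(r,q0[free],loss='soft_l1',f_scale=1.0); return full(s.x),r(s.x).reshape(-1,2)
t=lambda x,y:np.array([60+(x+.5)*300/800-.5,145+(y+.5)*160/427-.5]); d=lambda x,y:np.array([180+(x+.5)/3-.5,110+(y+.5)/3-.5])
if __name__=='__main__':
    R=[('top',(90,-130,172),t(83,24)),('top',(-90,-130,172),t(327,44)),('top',(90,130,172),t(30,370)),('top',(-90,130,172),t(287,388)),
    ('top',(-90,-92,150),t(332,97)),('top',(-90,92,150),t(298,340)),
    ('side',(-90,130,172),d(45,107)),('side',(-90,-130,172),d(362,100)),('side',(-90,92,148.5),d(88,135)),('side',(-90,-92,148.5),d(331,129)),
    ('side',(-90,130,0),d(47,298)),('side',(-90,-130,0),d(356,292)),('side',(-90,92,98.5),d(92,191)),('side',(-90,-92,98.5),d(324,185)),('side',(-90,92,48.5),d(93,247)),('side',(-90,-92,48.5),d(322,239))]
    q,e=fit(R,[.45,.35,.015,1.57],[0,1,2,3]); print('rack',q.round(4)); print(e.round(1).tolist())
    # tray y ~ -world x ; x ~ world +y (image left)
    W=[('top',(80,-110,12),t(583,107)),('top',(-80,-110,12),t(754,153)),('top',(-80,110,12),t(693,392)),('top',(80,110,12),t(515,345)),
    ('top',(0,-50,59),t(653,186)),('top',(0,50,59),t(622,300)),
    ('side',(80,110,12),d(110,417)),('side',(80,-110,12),d(405,434)),('side',(-80,-110,0),d(400,579)),('side',(-80,110,0),d(71,557)),('side',(-5,50,59),d(177,432)),('side',(-5,-50,59),d(318,440))]
    q,e=fit(W,[.45,0,0,1.4],[0,1,3]); print('tray',q.round(4)); print(e.round(1).tolist())
    s=telemetry.get_state(); print(s['eef_pos'])
E
python3 fit.py
```

```text
rack [0.4837 0.2284 0.0334 1.4925]
[[0.1, -2.5], [0.5, -2.9], [-1.1, 2.7], [-0.4, 3.2], [-1.0, -1.3], [0.8, 0.6], [-2.1, -0.1], [3.7, -0.2], [0.5, -0.4], [-2.3, -0.2], [0.8, 1.5], [2.3, -0.0], [-0.1, 0.4], [-0.7, 0.3], [0.3, 0.5], [-0.7, 0.8]]
tray [ 0.4685 -0.1045  0.      1.3031]
[[-1.0, 0.3], [-0.8, 0.2], [-0.6, 0.8], [-0.3, 0.0], [-0.2, 0.1], [0.1, 0.0], [0.7, 0.2], [0.1, 0.6], [0.4, 1.8], [0.4, 1.7], [-0.6, 0.1], [0.7, 0.5]]
[0.24688886 0.62779438 0.2304668 ]
```

```bash
sed -i 's/\(90,-\?\)130,172/\1125,172/g' fit.py; python3 fit.py | head -2
python3 - <<'E'
from plant import ctrl; print(ctrl.grip_point_offset,[a for a in dir(ctrl) if a[0]!='_'])
E
```

```text
rack [0.4834 0.2281 0.0338 1.4904]
[[-0.0, -0.1], [0.5, -0.3], [-0.7, -0.0], [-0.2, 0.7], [-0.8, -1.2], [0.8, 0.8], [-0.1, -0.3], [1.5, -0.2], [0.3, -0.6], [-2.5, -0.3], [0.7, 1.4], [2.2, -0.0], [-0.2, 0.2], [-0.8, 0.2], [0.2, 0.3], [-0.8, 0.8]]
0.0187 ['Unreachable', 'grip_point_offset', 'sign_off']
```

```bash
cat > go.py <<'E'
# usage: go.py x y z yaw (TCP target, tool y along yaw, tool down) [x y z yaw ...]; prints shift cm + rotvec deg in tool axes
import sys,numpy as np
from scipy.spatial.transform import Rotation as R
from plant import telemetry
s=telemetry.get_state(); A=R.from_quat(s['tcp_rot'])
print('t',round(s['time'],2),'p',s['eef_pos'].round(4),'yaw_y',np.arctan2(*A.as_matrix()[[1,0],1]).round(4),'q',s['qpos'].round(2),'F',s['contact_force'].round(1),'op',round(s['opening'],3),'ff',round(s['finger_force'],1))
v=list(map(float,sys.argv[1:]))
for i in range(0,len(v),4):
    x,y,z,w=v[i:i+4]
    M=R.from_matrix(np.array([[-np.sin(w),np.cos(w),0],[np.cos(w),np.sin(w),0],[0,0,-1]]))
    print((A.inv().apply(np.array([x,y,z])-s['eef_pos'])*100).round(2),(A.inv()*M).as_rotvec(degrees=True).round(2))
E
python3 go.py 0.32 0.55 0.31 1.303 0.5 0.2 0.31 1.303 0.4685 -0.1045 0.2 1.303
```

```text
t 0.3 p [0.247  0.628  0.2309] yaw_y 1.196 q [ 1.05  0.29  1.58  0.    1.28 -0.15] F [ 0.3  1.1 -0.4] op 0.996 ff 0.0
[-9.65 -4.59 -7.91] [-0.04 -0.01 -6.13]
[-39.21 -30.57  -7.9 ] [-0.04 -0.01 -6.13]
[-47.43 -60.05   3.13] [-0.04 -0.01 -6.13]
```

Request:
arm_command --series '[-5,-2.5,-4,0,0,-3,0,-9.6,-4.6,-7.9,0,0,-6.1,0,-12,-8,-7.9,0,0,-6.1,0,-15,-11,-7.9,0,0,-6.1,0,-18,-14,-7.9,0,0,-6.1,0,-21,-17,-7.9,0,0,-6.1,0,-24,-19.5,-7.9,0,0,-6.1,0,-27,-22,-7.9,0,0,-6.1,0,-30,-24,-7.9,0,0,-6.1,0,-33,-26.5,-7.9,0,0,-6.1,0]'

```text
time: 1.13
eef_pos: [0.4434, 0.2838, 0.3106]
tcp_rot: [0.134, 0.991, 0.0, 0.0]
contact_force: [1.2, 0.1, 0.1]
opening: 1.0
finger_force: 0.0
```

```bash
python3 go.py 0.5 0.2 0.31 1.303 0.4685 -0.1045 0.17 1.303
```

```text
t 1.13 p [0.4434 0.2838 0.3106] yaw_y 1.3028 q [ 0.38 -0.1   1.85  0.    1.39 -0.93] F [1.2 0.1 0.1] op 1.0 ff 0.0
[-7.68 -6.58  0.07] [ 0.04  0.05 -0.01]
[-12.69 -36.79  14.05] [ 0.04  0.05 -0.01]
```

Request:
arm_command --series '[-2.5,-3,0,0,0,0,0,-5,-6.5,0,0,0,0,0,-7,-10,0,0,0,0,0,-8,-14,0,0,0,0,0,-9,-18,0,0,0,0,0,-10,-22,0,0,0,0,0,-11,-26,1,0,0,0,0,-11.5,-29.5,3,0,0,0,0,-12.2,-33,5,0,0,0,0,-12.7,-36.8,7,0,0,0,0]'

```text
time: 1.97
eef_pos: [0.4677, -0.1033, 0.2407]
tcp_rot: [0.134, 0.991, -0.0, 0.001]
contact_force: [0.5, 0.0, 0.5]
opening: 1.001
finger_force: 0.0
```

```bash
python3 go.py 0.4685 -0.1045 0.12 1.303  0.4685 -0.1045 0.033 1.303; python3 look.py b wrist | head -4
```

```text
t 1.97 p [ 0.4677 -0.1033  0.2407] yaw_y 1.3023 q [-0.43 -0.17  2.03  0.    1.27 -1.73] F [0.5 0.  0.5] op 1.001 ff 0.0
[-0.09 -0.1  12.07] [-0.    0.1  -0.04]
[-0.08 -0.09 20.77] [-0.    0.1  -0.04]
[[ 7.01946332e-04 -9.58656241e-01 -2.84565843e-01  7.20015630e-02]
 [ 9.99999636e-01  5.35006440e-04  6.64376340e-04 -9.24539530e-05]
 [-4.84663966e-04 -2.84566206e-01  9.58656268e-01 -1.43232670e-01]
 [ 0.00000000e+00  0.00000000e+00  0.00000000e+00  1.00000000e+00]]
```

View pics/b_wrist.png

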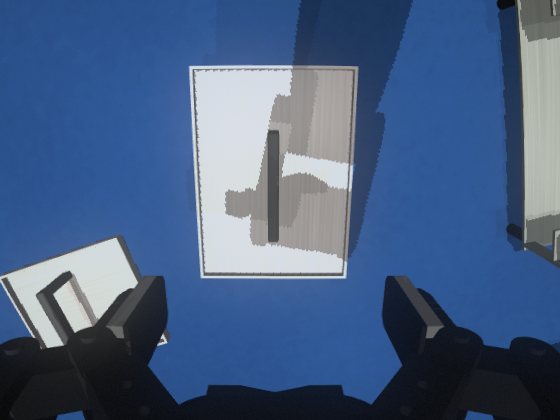

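The handle is at columns 268–279, vertical and midway between the fingers (about 274), so the pose is confirmed. Descending.

Request:
arm_command --series '[-0.1,-0.1,3.5,0,0,0,0,-0.1,-0.1,7,0,0,0,0,-0.1,-0.1,10.5,0,0,0,0,-0.1,-0.1,13.5,0,0,0,0,-0.1,-0.1,16,0,0,0,0,-0.1,-0.1,18,0,0,0,0,-0.1,-0.1,19.5,0,0,0,0,-0.1,-0.1,20.5,0,0,0,0,-0.1,-0.1,20.7,0,0,0,0,-0.1,-0.1,20.7,0,0,0,0]'

```text
time: 2.85
eef_pos: [0.4686, -0.1026, 0.0338]
tcp_rot: [0.134, 0.991, 0.0, -0.0]
contact_force: [0.9, 0.0, -0.1]
opening: 0.999
finger_force: 0.0
```

Request:
arm_command --series '[0,0,0,0,0,0,0.5,0,0,0,0,0,0,0.7,0,0,0,0,0,0,0.9,0,0,0,0,0,0,1,0,0,0,0,0,0,1,0,0,0,0,0,0,1,0,0,0,0,0,0,1,0,0,0,0,0,0,1,0,0,0,0,0,0,1,0,0,0,0,0,0,1]' --force 70

```text
time: 3.68
eef_pos: [0.469, -0.103, 0.0345]
tcp_rot: [0.134, 0.991, -0.0, 0.0]
contact_force: [-1.4, 0.7, 5.8]
opening: 0.1
finger_force: 70.3
```

```bash
python3 go.py 0.4685 -0.1045 0.18 1.49
```

```text
t 3.68 p [ 0.469  -0.103   0.0345] yaw_y 1.3026 q [-0.43  0.13  2.17 -0.    0.84 -1.73] F [-1.4  0.7  5.8] op 0.1 ff 70.3
[  0.    -0.16 -14.55] [ -0.02   0.03 -10.74]
```

Request:
arm_command --series '[0,0,-1,0,0,0,1,0,0,-2.5,0,0,0,1,0,0,-4.5,0,0,0,1,0,0,-6.5,0,0,-2,1,0,0,-8.5,0,0,-4,1,0,0,-10.5,0,0,-6,1,0,0,-12.5,0,0,-8,1,0,0,-14,0,0,-9.5,1,0,0,-14.6,0,0,-10.7,1,0,0,-14.6,0,0,-10.7,1]'

```text
time: 4.52
eef_pos: [0.4691, -0.1028, 0.181]
tcp_rot: [0.04, 0.999, -0.0, 0.001]
contact_force: [-0.0, -0.4, -3.8]
opening: 0.101
finger_force: 69.3
```

```bash
python3 go.py 0.469 0.02 0.18 1.49 0.4834 0.2281 0.18 1.49; python3 look.py c side wrist | head -0
python3 - <<'E'
import cv2,numpy as np
s=cv2.imread('pics/c_side.png')[100:320,170:350]; w=cv2.imread('pics/c_wrist.png')
cv2.imwrite('pics/c.png',np.hstack([cv2.resize(s,(450,550),interpolation=cv2.INTER_CUBIC),cv2.copyMakeBorder(cv2.resize(w,(350,262)),0,288,0,0,cv2.BORDER_CONSTANT)]))
E
```

```text
t 4.52 p [ 0.4691 -0.1028  0.181 ] yaw_y 1.4898 q [-0.43 -0.1   2.09  0.    1.15 -1.92] F [-0.  -0.4 -3.8] op 0.101 ff 69.3
[ 1.   12.24  0.09] [-0.03  0.12 -0.01]
[ 1.25 33.09  0.08] [-0.03  0.12 -0.01]Exception ignored on flushing sys.stdout:
BrokenPipeError: [Errno 32] Broken pipe
```

View pics/c.png

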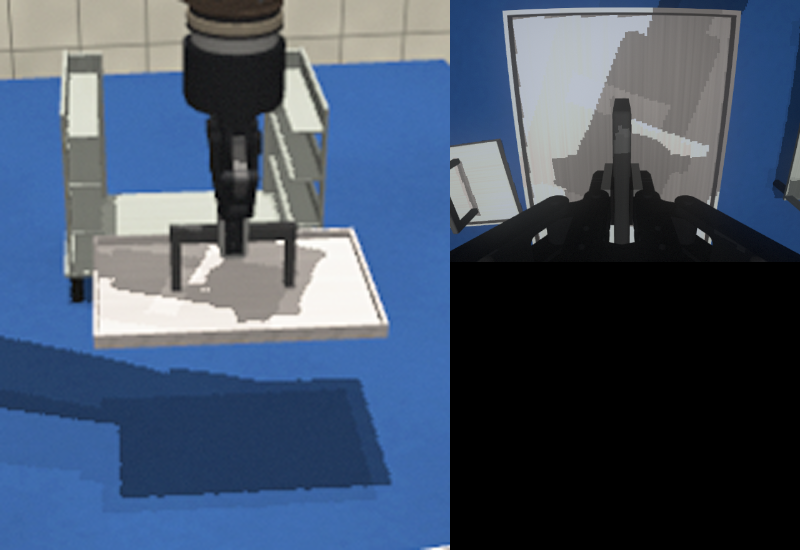

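Tray is held level and square to the rack. Moving to just in front of the opening for a height and side-play check.

Request:
arm_command --series '[0.1,1,0,0,0,0,1,0.3,2.5,0,0,0,0,1,0.5,4.5,0,0,0,0,1,0.7,6.5,0,0,0,0,1,0.9,8.5,0,0,0,0,1,1.1,10.5,0,0,0,0,1,1.2,12.5,0,0,0,0,1,1.2,14,0,0,0,0,1,1.2,15,0,0,0,0,1,1.2,15,0,0,0,0,1]'

```text
time: 5.45
eef_pos: [0.468, 0.0497, 0.1787]
tcp_rot: [0.04, 0.999, 0.0, -0.001]
contact_force: [-0.2, 0.2, -3.4]
opening: 0.104
finger_force: 69.2
```

```bash
python3 go.py 0.4834 0.2281 0.18 1.49; python3 look.py d side top >/dev/null
python3 - <<'E'
import cv2,numpy as np
s=cv2.imread('pics/d_side.png')[110:260,180:330]; w=cv2.imread('pics/d_top.png')[140:300,65:265]
cv2.imwrite('pics/d.png',np.vstack([cv2.copyMakeBorder(cv2.resize(s,(375,375)),0,0,0,25,0),])) 
cv2.imwrite('pics/d.png',np.hstack([cv2.resize(s,(400,400),interpolation=cv2.INTER_CUBIC),cv2.copyMakeBorder(cv2.resize(w,(400,320),interpolation=cv2.INTER_CUBIC),0,80,0,0,cv2.BORDER_CONSTANT)]))
E
```

```text
t 5.45 p [0.468  0.0497 0.1787] yaw_y 1.4915 q [-0.11 -0.12  2.11  0.    1.15 -1.6 ] F [-0.2  0.2 -3.4] op 0.104 ff 69.2
[-0.12 17.9  -0.12] [ 0.05 -0.15  0.09]
```

View pics/d.png

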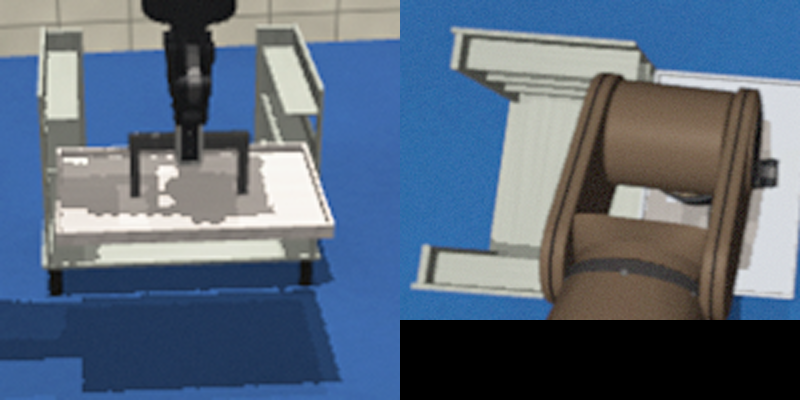

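Rim corners at crop (57,147) and (307,147) sit evenly between the side frames, with the tray slightly above the middle ledges. Inserting 3 mm higher.

Request:
arm_command --series '[-0.1,0.6,-0.3,0,0,0,1,-0.1,1.8,-0.4,0,0,0,1,-0.1,3.3,-0.4,0,0,0,1,-0.1,5,-0.4,0,0,0,1,-0.1,7,-0.4,0,0,0,1,-0.1,9,-0.4,0,0,0,1,-0.1,11,-0.4,0,0,0,1,-0.1,13,-0.4,0,0,0,1,-0.1,14.5,-0.4,0,0,0,1,-0.1,15.5,-0.4,0,0,0,1]'

```text
time: 6.38
eef_pos: [0.4829, 0.203, 0.1841]
tcp_rot: [0.041, 0.999, 0.0, 0.0]
contact_force: [-0.1, -0.6, -3.4]
opening: 0.099
finger_force: 69.2
```

```bash
python3 go.py 0.4834 0.2281 0.1685 1.49
```

```text
t 6.38 p [0.4829 0.203  0.1841] yaw_y 1.4888 q [ 0.2  -0.    1.99  0.    1.16 -1.28] F [-0.1 -0.6 -3.4] op 0.099 ff 69.2
[0.16 2.5  1.56] [ 0.02  0.01 -0.07]
```

Request:
arm_command --series '[0.1,0,0.4,0,0,0,1,0.1,0,0.8,0,0,0,1,0.1,0,1.1,0,0,0,1,0.1,0,1.3,0,0,0,1,0.1,0,1.4,0,0,0,1,0.1,0,1.5,0,0,0,1,0.1,0,1.5,0,0,0,1]'

```text
time: 6.97
eef_pos: [0.4816, 0.2018, 0.1688]
tcp_rot: [0.041, 0.999, -0.0, -0.0]
contact_force: [-0.1, 0.5, -3.3]
opening: 0.101
finger_force: 69.2
```

Request:
arm_command --series '[0,0,0.1,0,0,0,1,0,0,0.1,0,0,0,1,0,0,0.2,0,0,0,1,0,0,0.2,0,0,0,1]'

```text
time: 7.3
eef_pos: [0.4815, 0.2022, 0.1669]
tcp_rot: [0.041, 0.999, -0.0, -0.0]
contact_force: [-0.2, -0.3, -3.5]
opening: 0.098
finger_force: 69.2
```

Request:
arm_command --series '[0,0,0.1,0,0,0,1,0,0,0.1,0,0,0,1,0,0,0.2,0,0,0,1,0,0,0.2,0,0,0,1]'

```text
time: 7.63
eef_pos: [0.4815, 0.2022, 0.1648]
tcp_rot: [0.041, 0.999, -0.0, -0.0]
contact_force: [0.3, 0.0, -3.3]
opening: 0.102
finger_force: 69.2
```

Request:
arm_command --series '[0,0,0.1,0,0,0,1,0,0,0.1,0,0,0,1,0,0,0.15,0,0,0,1,0,0,0.15,0,0,0,1]'

```text
time: 7.97
eef_pos: [0.4818, 0.2023, 0.1641]
tcp_rot: [0.041, 0.999, 0.0, 0.0]
contact_force: [-1.2, 0.1, -0.5]
opening: 0.103
finger_force: 69.7
```

Resting on the runners. Now sliding home gently.

Request:
arm_command --series '[0,0.4,0,0,0,0,1,0,0.8,0,0,0,0,1,0,1.2,0,0,0,0,1,0,1.6,0,0,0,0,1,0,1.8,0,0,0,0,1,0,2,0,0,0,0,1,0,2.1,0,0,0,0,1,0,2.2,0,0,0,0,1,0,2.3,0,0,0,0,1,0,2.3,0,0,0,0,1]'

```text
time: 8.8
eef_pos: [0.4839, 0.2252, 0.164]
tcp_rot: [0.041, 0.999, 0.0, 0.001]
contact_force: [0.0, -3.4, 4.9]
opening: 0.102
finger_force: 70.3
```

Request:
arm_command --series '[0,0.1,0,0,0,0,1,0,0.2,0,0,0,0,1,0,0.3,0,0,0,0,1,0,0.3,0,0,0,0,1]'

```text
time: 9.13
eef_pos: [0.4841, 0.2281, 0.164]
tcp_rot: [0.041, 0.999, -0.0, 0.0]
contact_force: [-0.9, -3.2, 4.9]
opening: 0.094
finger_force: 70.4
```

Request:
arm_command --series '[0,0.1,0,0,0,0,1,0,0.2,0,0,0,0,1,0,0.2,0,0,0,0,1,0,0.2,0,0,0,0,1]'

```text
time: 9.47
eef_pos: [0.4843, 0.2301, 0.164]
tcp_rot: [0.041, 0.999, -0.0, 0.001]
contact_force: [-0.5, -4.4, 5.4]
opening: 0.1
finger_force: 70.4
```

Request:
arm_command --series '[0,0.1,0,0,0,0,1,0,0.2,0,0,0,0,1,0,0.2,0,0,0,0,1,0,0.2,0,0,0,0,1]'

```text
time: 9.8
eef_pos: [0.4846, 0.2312, 0.164]
tcp_rot: [0.04, 0.999, -0.001, 0.001]
contact_force: [0.7, -7.1, 6.0]
opening: 0.098
finger_force: 70.5
```

Request:
arm_command --series '[0,0.1,0,0,0,0,1,0,0.2,0,0,0,0,1,0,0.2,0,0,0,0,1,0,0.2,0,0,0,0,1]'

```text
time: 10.13
eef_pos: [0.4846, 0.2312, 0.1641]
tcp_rot: [0.04, 0.999, -0.004, 0.0]
contact_force: [-1.3, -13.4, 7.2]
opening: 0.099
finger_force: 70.7
```

```bash
python3 go.py; python3 go.py
```

```text
t 10.13 p [0.4846 0.2312 0.1641] yaw_y 1.4906 q [ 0.26  0.05  1.97 -0.01  1.12 -1.23] F [ -1.3 -13.4   7.2] op 0.099 ff 70.7
t 10.13 p [0.4846 0.2312 0.1641] yaw_y 1.4906 q [ 0.26  0.05  1.97 -0.01  1.12 -1.23] F [ -1.3 -13.4   7.2] op 0.099 ff 70.7
```

Force builds with no motion at y = 0.231, so the tray is against the stops. Slight press, then release.

Request:
arm_command --series '[0,0.1,0,0,0,0,1,0,0.1,0,0,0,0,1,0,0,0,0,0,0,0.85,0,-0.2,0,0,0,0,0.7,0,-0.4,0,0,0,0,0.4,0,-0.4,0,0,0,0,0.1,0,-0.4,0,0,0,0,0,0,-0.4,0,0,0,0,0,0,-0.4,0,0,0,0,0,0,-0.4,0,0,0,0,0]'

```text
time: 10.97
eef_pos: [0.4838, 0.2304, 0.1634]
tcp_rot: [0.041, 0.999, 0.0, -0.0]
contact_force: [-0.6, 0.6, -1.0]
opening: 1.003
finger_force: 0.0
```

Request:
arm_command --series '[0,-0.4,0,0,0,0,0,0,-0.4,-0.5,0,0,0,0,0,-0.4,-1.5,0,0,0,0,0,-0.4,-3,0,0,0,0,0,-0.4,-5,0,0,0,0,0,-0.4,-7.5,0,0,0,0,0,-0.4,-10,0,0,0,0,0,-0.4,-12.5,0,0,0,0,0,-0.4,-14.5,0,0,0,0,0,-0.4,-15,0,0,0,0]'

```text
time: 11.8
eef_pos: [0.4852, 0.2266, 0.3195]
tcp_rot: [0.041, 0.999, 0.001, 0.004]
contact_force: [0.4, 0.1, 0.1]
opening: 1.001
finger_force: 0.0
```

```bash
python3 look.py e side wrist >/dev/null
python3 - <<'E'
import cv2,numpy as np
s=cv2.imread('pics/e_side.png')[110:260,180:330]; w=cv2.imread('pics/e_wrist.png')
cv2.imwrite('pics/e.png',np.hstack([cv2.resize(s,(400,400),interpolation=cv2.INTER_CUBIC),cv2.copyMakeBorder(cv2.resize(w,(400,300)),0,100,0,0,cv2.BORDER_CONSTANT)]))
E
python3 go.py
```

```text
t 11.9 p [0.4842 0.2263 0.3157] yaw_y 1.4892 q [ 0.25 -0.08  1.82  0.    1.4  -1.24] F [ 0.4  0.5 -0.5] op 0.999 ff 0.0
```

View pics/e.png

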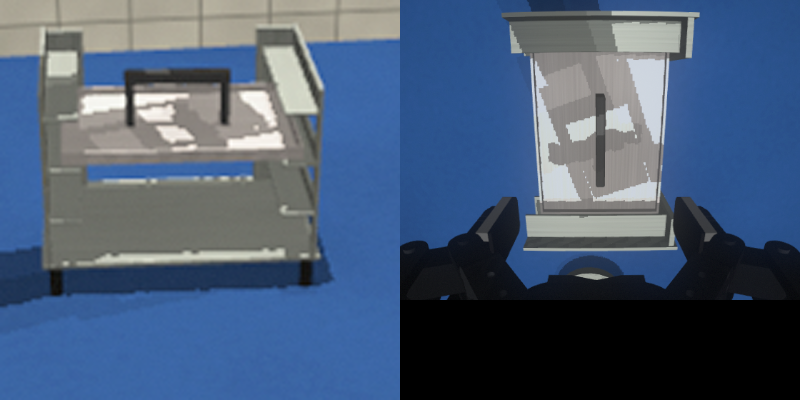

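The tray lies flat and square on the middle runners (wrist view, columns 533–667). Its rear edge is against the stops at about 667, and the gripper is clear.

```bash
python3 -c "from plant import ctrl; print(ctrl.sign_off())"
```

```text
the job is handed in; nothing more can be done
None
```

The wide tray is lying flat on the middle runners, pushed home against the rear stops and released; the narrow tray was not touched, and the job was handed in at about 12 s.

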